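# Pack the demo kit in layers on the plywood tray

### The job

Pack up the demo kit as one pile in the shallow plywood tray: first the blue steel drill tin flat in the middle of the tray, lengthwise along the tray's longer side, then the thin white foam slice on it as a pad, then the black power supply on the foam, and the roll of tape lying flat on top. Centre each layer on the one below (for the power supply go by its body, not counting the cable stub) with the long sides parallel, and leave the wavy foam offcut, the wood offcut and everything else where they lie.

Things in the scene. Friction and masses are not known exactly. Their poses are not given: they have to be found in the camera images.
- tray: Shallow open plywood tray, fixed to the table, 145 x 176 mm outside, 22 mm high, walls 6 mm; its inner floor is 6 mm above its underside. Origin at the centre of its underside (on the table), z up, y along the longer (176 mm) side.
- tin: Closed blue steel drill tin, lying flat, 70 mm (x) by 116 mm (y), 26 mm high, lid fixed shut, top flat. Origin at the centre of its underside, z up, y along its length; the gripped sides are 64 mm apart along x (at x = -32 and +32 mm). 0.17 kg or so.
- foam_slice: Thin white flat polystyrene slice, 47 mm (x) by 71 mm (y), 9 mm thick, straight edges, rigid. Origin at the centre of its underside, z up, y along its length. Very light.
- power_supply: Black plug-in power supply lying flat; its body is 46 mm (x) by 82 mm (y), 30 mm high, with a short thin cable stub that lengthens it to 112 mm at one end of y. Origin at the centre of the body's underside (stub not counted), z up, y along its length. 0.19 kg or so.
- tape: Roll of tape, black outside with a light cardboard core, lying flat, 61 mm across, 19 mm high. Origin at the centre of its underside within 1 mm, z up.
- foam_offcut: Bystander, loose: white polystyrene offcut with wavy sides, 35 x 84 x 26 mm. Not part of the pile; leave it. Origin at the centre of its underside, y along its length.
- wood_offcut: Bystander, loose: plain pine stick, 22 x 75 x 18 mm. Not part of the pile; leave it. Origin at the centre of its underside, y along its length.
- parts_box: Bystander, fixed: clear plastic sorting box with a closed lid and small parts in it, 119 x 194 mm, 39 mm high. It and the tray change places from start to start. Origin at the centre of its underside, y along its length.
Mind the look-alikes: they are no part of the job. There is more than one size of the tape; the job needs the largest.

How it is judged:
By the outcome, as a careful person would: the job done as asked, in the order asked, and still so for the second after the job is handed in, with the robot touching nothing.
It also fails if it takes over 102 s, if anything falls off the work surface, if the arm or the gripper's body presses on something with over 40 N, if the wrist force passes 120 N, or if a joint passes its speed limit or range.

### The arm

A 6-joint arm with a two-finger parallel gripper is mounted at the origin on a cart in front of the work surface, level with it; the furniture and walls round the work are solid. World frame = base frame: x ahead of the robot, y to its left, z up, the work surface at z = 0. Lengths are in mm, angles in rad, forces in N, time in s.
With the tool pointing down it reaches from about 300 to 750 mm from the base axis. Payload 8.5 kg.
Tool frame: the origin (TCP) lies at the very end of the fingers, on their centre line; the grasp point (between the pads) lies r.hold_point_z behind it (r.hold_point_z is the distance from the TCP to the grasp point, in mm); z points along the fingers, y is the line along which they close (so a half turn about z gives the same grasp; the last joint's range is limited). The gripper opens to 85 mm and grips with 20 to 120 N. Pads are 22 mm wide; open, the fingers measure 114 mm over their backs; the gripper's body (76 mm by 85 mm) begins 54 mm behind the grasp point. The pads swing forward as they close: fully open they stand 13 mm farther back than shut.
Start: joints at [1.044, 0.381, 1.297, -0, 1.464, -0.215], TCP at [168.716, 523.465, 231.322] pointing down, gripper open.
Joint ranges: [-3.11, 3.11], [-0.89, 2.33], [0.22, 2.48], [-1.42, 4.56], [0.17, 2.85], [-2.88, 2.88]. Speed limits (rad/s): [2.39, 2.39, 3.14, 3.14, 3.14, 3.14].

### API

Orientations are given as a 3x3 rotation matrix whose columns are the frame's x, y, z axes.
In Python, from station import r, optics, workorder gives the robot as it stands.
- The arm moves only by the tool drive_tool, never from a script. Its argument "series" is text: rows parted by semicolons, each of 6 numbers parted by spaces: the shift along the tool's x, y, z in mm, then the turn, a rotation vector about the tool's x, y, z in rad. A call has 1 to 8 rows; each row is the pose to reach, as a shift and turn from the pose commanded when the call began, along the tool's axes at that moment; what a row does not reach only later rows make up. A row lasts 1/12 s, in which the tool goes at most 41.7 mm and 7.16 degrees, less where a joint would pass 70% of its speed; a pose out of reach is approached as far as the arm can. A call with a gripper value outside its range is refused whole. "jaw" is the opening, from -1 (shut) to 1 (fully open), so that 0 is half open, set as the call begins (left out, the last holds). The fingers move at their own pace and stop on an object; "force" is the grip in N (left out, the last holds). Time passes only in rows, so rows that repeat a pose let the fingers close. It gives the time, the measured TCP pose, the force, the opening and the grip force at its end, in the units of the state.
- r.observe(): the state, without advancing time (a new reading comes with each control period).
- optics.get_image(name): name is "scene" or "top"; returns the picture (384x512x3 uint8, blue, green, red); there is no depth.
- optics.camera_model(name): a dict with "K" (3x3 intrinsics, pixels), "k1" (the pictures are not rectified: a ray, as slopes to the right and down, at radius r is drawn at 1 + k1 r^2 times it, then the intrinsics apply), "origin" and "rotation" of the camera in the world. Camera axes: x right, y down, z forward; pixel columns grow to the right and rows downward; lengths in mm; the calibration is good to about 2 mm. A picture is of the moment at which its call begins. camera_model takes no time and is no camera call.
- workorder.job_done(): hands the job in; it is judged then, once.
Trained networks look in the newest picture that a camera, given by its name, has taken for a name from the list of things; names that differ only in an ending like _2 or _b are one class to them, and where a whole thing is asked for, a point or a joint stands for the part that bears it (a point fixed in the world has none). Each returns a list of dicts, best first, with "confidence" (0 to 1); they miss things now and then, are a little off and sometimes report something else, mostly with a low value. They report only what shows in the picture. A call takes as long as a camera call. They do not tell look-alikes from the thing itself.
- optics.find_in(camera, name): "xyz" ([x, y, z] in mm, in the coordinates of the camera as it stood for that picture, good to about 4 mm: the middle of the surface that is visible of it).
- optics.trace(camera, name): "region" (384x512 bool, what is visible of it).
- optics.spot_point(camera, name): "xyz" ([x, y, z] in mm, in the coordinates of the camera as it stood for that picture, good to about 4 mm: a listed point, or the origin of a listed thing).
The state is a dict: "t": time; "joints": joint angles; "joint_velocities": joint speeds; "effort": joint torques, N m; "tcp_pos": TCP position; "orientation": TCP orientation; "contact_force": force on the tool from outside, world axes, zero at the start; "wrist_torque": the same for the moment, N m; "gripper_width": opening from 0.0 (shut) to 1.0 (fully open); "grasp_force": force on a finger pad.
Only numpy, scipy, OpenCV 4.12 (cv2) and the standard library are available. Lean on these libraries where they do the work, as an engineer would, in place of code of your own. Each camera call takes 0.05 s, during which the arm holds its last target. There are 200 camera calls.

## Working session

There is one attempt and no reset: what is moved stays moved. The work goes in short steps, Python scripts to look and compute and a tool call to move; the robot and the scene stay as the last step left them, time stands still between calls to the robot, and variables do not carry over. Pictures are saved under pics/ and viewed, at most 14 in all, crops included, and the job is handed in when it is done.

Besides the shell and the picture viewer there is one more tool, called after ">>>" as a command line: name --argument value ..., lists and objects as JSON in quotes. drive_tool: Moves the arm, as the interface text tells. Its arguments: {"type":"object","properties":{"series":{"type":"string"},"jaw":{"type":"number"},"force":{"type":"number"}},"required":["series"]}

```bash
mkdir -p pics; ls; python3 - <<'E'
from station import r,optics,workorder
import cv2,numpy as np
for n in("scene","top"):
    im=optics.get_image(n); cv2.imwrite(f"pics/{n}0.png",im)
    m=optics.camera_model(n); print(n,np.round(m["K"],1).tolist(),m["k1"],np.round(m["origin"],1),np.round(m["rotation"],3).tolist())
s=r.observe();print(r.hold_point_z,s)
E
```

```text
pics
scene [[458.5, 0.0, 246.1], [0.0, 458.5, 189.2], [0.0, 0.0, 1.0]] -0.02019789864803193 [153.7 537.9 884.7] [[-0.773, -0.501, 0.389], [-0.634, 0.605, -0.482], [0.006, -0.619, -0.785]]
top [[364.1, 0.0, 261.2], [0.0, 364.1, 194.8], [0.0, 0.0, 1.0]] -0.10643107655133593 [493.   42.1 992.8] [[-0.01, -0.995, 0.098], [-1.0, 0.01, 0.001], [-0.002, -0.098, -0.995]]
18.700000000000003 {'t': 0.1, 'joints': array([ 1.04367714e+00,  3.81113081e-01,  1.29816941e+00,  1.14520125e-05,
        1.46359819e+00, -2.15302135e-01]), 'joint_velocities': array([-1.42595113e-04, -1.66119461e-03, -3.31076055e-03, -3.28844898e-04,
        7.23902956e-05,  1.92645683e-04]), 'effort': array([ 3.32960299e-03, -4.49222338e+01, -2.31658387e+01, -1.76827284e-04,
        3.64277577e-03, -4.30007356e-05]), 'tcp_pos': array([168.5977028 , 523.24306625, 230.78711234]), 'orientation': array([[-9.51777218e-01,  3.06789333e-01, -6.57780246e-04],
       [ 3.06789904e-01,  9.51776617e-01, -1.10746760e-03],
       [ 2.86300612e-04, -1.25586277e-03, -9.99999170e-01]]), 'contact_force': array([ 0.85455013, -0.36305783, -0.79899498]), 'wrist_torque': array([-0.03016274, -0.01746114,  0.00909219]), 'grasp_force': 0.0, 'gripper_width': 0.9986376787822624}
```

View pics/top0.png

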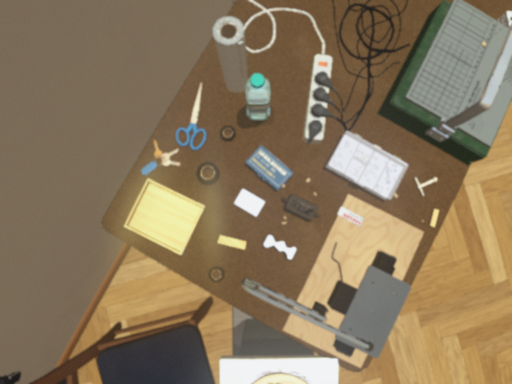

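View pics/scene0.png

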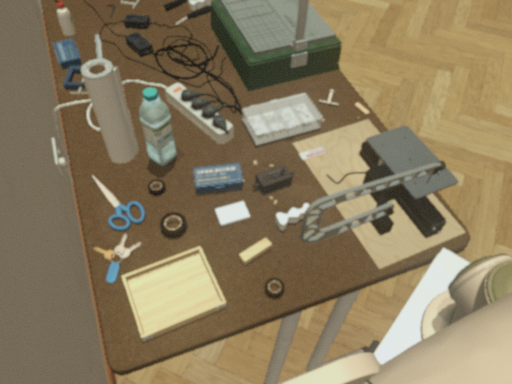

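The top view shows the tray (165,215), tin (269,167), foam slice (249,202), power supply (300,207) and wavy foam (280,246). The wood offcut is at (232,242) and the parts box at (367,165). There are three tape rolls, at (207,173), (228,132) and (216,274); the one at (207,173) looks largest. The arm is out of frame. Next I'll fit box silhouettes to the network masks from both cameras.

```bash
cat > h.py <<'E'
from station import r,optics,workorder
import cv2,numpy as np
from scipy.optimize import minimize
DIM=dict(tray=(145,176,22),tin=(70,116,26),foam_slice=(47,71,9),power_supply=(46,82,30),tape=(61,61,19),foam_offcut=(35,84,26),wood_offcut=(22,75,18),parts_box=(119,194,39))
CM={n:optics.camera_model(n) for n in("scene","top")}
def proj(cam,P):
    m=CM[cam]; p=(np.atleast_2d(P)-m["origin"])@np.array(m["rotation"]); q=p[:,:2]/p[:,2:]
    q=q*(1+m["k1"]*(q**2).sum(1,keepdims=True)); K=np.array(m["K"])
    return q*[K[0,0],K[1,1]]+K[:2,2]
def world(cam,p): m=CM[cam]; return np.array(m["rotation"])@p+m["origin"]
def ray(cam,uv,z):
    m=CM[cam];K=np.array(m["K"]);d=np.array([m["k1"],0,0,0,0.])
    q=cv2.undistortPoints(np.array([[uv]],float),K,d)[0,0]
    v=np.array(m["rotation"])@[q[0],q[1],1]; o=np.array(m["origin"]); return o+v*(z-o[2])/v[2]
def pts(name,x,y,th,z=0):
    a,b,h=DIM[name]
    if name=="tape":
        t=np.linspace(0,2*np.pi,40,endpoint=False); c=np.c_[np.cos(t),np.sin(t)]*a/2
    else: c=np.array([[-1,-1],[1,-1],[1,1],[-1,1]])*[a/2,b/2]
    R=np.array([[np.cos(th),-np.sin(th)],[np.sin(th),np.cos(th)]]); c=c@R.T+[x,y]
    return np.vstack([np.c_[c,np.full(len(c),z)],np.c_[c,np.full(len(c),z+h)]])
S=4
def sil(cam,P,shape=(384,512)):
    h=cv2.convexHull(((proj(cam,P)+.5)*S*16).astype(np.int32).reshape(-1,1,2))
    im=np.zeros((shape[0]*S,shape[1]*S),np.uint8); cv2.fillConvexPoly(im,h,1,shift=4); return im
def fit(name,masks,z=0,x0=None):
    """masks: {cam:bool}; returns x,y,th,1-IoU"""
    big={c:cv2.resize(m.astype(np.uint8)*255,None,fx=S,fy=S,interpolation=cv2.INTER_LINEAR)>127 for c,m in masks.items()}
    if x0 is None:
        c=next(iter(masks)) if "top" not in masks else "top"
        v,u=np.nonzero(masks[c]); x0=ray(c,(u.mean(),v.mean()),z+DIM[name][2]/2)[:2]
    def cost(p):
        e=0
        for c,m in big.items():
            s=sil(c,pts(name,p[0],p[1],p[2],z))>0; e+=1-(s&m).sum()/(s|m).sum()
        return e/len(big)
    best=None
    for th in ([0] if name=="tape" else np.arange(-1.2,1.7,.5)):
        o=minimize(cost,[x0[0],x0[1],th],method="Nelder-Mead",options=dict(initial_simplex=[[x0[0],x0[1],th],[x0[0]+12,x0[1],th],[x0[0],x0[1]+12,th],[x0[0],x0[1],th+.3]],xatol=.05,fatol=1e-4,maxfev=150))
        if best is None or o.fun<best.fun: best=o
    return np.r_[best.x,best.fun]
E
python3 - <<'E'
from h import *
import pickle
out={}
ims={c:optics.get_image(c) for c in CM}
for n in DIM:
    for c in CM:
        for i,d in enumerate(optics.trace(c,n)):
            v,u=np.nonzero(d["region"]); 
            if len(u): print(n,c,round(d["confidence"],2),"px",int(u.mean()),int(v.mean()),"n",len(u)); out.setdefault((n,c),[]).append(d)
pickle.dump((ims,out),open("o.pkl","wb"))
for n in DIM:
    try:
        ms={c:out[n,c][0]["region"] for c in CM if (n,c) in out}
        print(n,np.round(fit(n,ms),3),*[ (c,np.round(fit(n,{c:ms[c]}),3)) for c in ms])
    except Exception as e: print(n,e)
cv2.imwrite("pics/c1.png",np.hstack([cv2.resize(ims["top"][110:300,110:340],None,fx=2.4,fy=2.4,interpolation=cv2.INTER_CUBIC)]))
E
```

```text
tray scene 0.85 px 172 292 n 6000
tray top 0.25 px 300 206 n 575
tin scene 0.65 px 218 177 n 1256
tin top 0.67 px 269 167 n 1095
foam_slice scene 0.77 px 232 213 n 591
foam_slice top 0.96 px 249 202 n 457
foam_slice top 0.51 px 164 215 n 3494
power_supply scene 0.88 px 273 179 n 730
power_supply top 0.78 px 301 207 n 569
tape scene 0.97 px 173 225 n 482
tape scene 0.71 px 156 186 n 216
tape scene 0.59 px 274 287 n 264
tape top 0.54 px 207 172 n 403
tape top 0.47 px 227 132 n 142
tape top 0.42 px 216 274 n 159
foam_offcut scene 0.72 px 290 216 n 416
foam_offcut top 0.77 px 279 245 n 299
foam_offcut top 0.38 px 269 166 n 1068
wood_offcut scene 0.81 px 255 251 n 370
wood_offcut top 0.7 px 231 241 n 212
parts_box scene 0.84 px 280 118 n 2750
parts_box top 0.71 px 367 165 n 3109
tray [614.381 -70.87   -1.844   0.919] ('scene', array([ 5.33070e+02,  3.05025e+02, -4.60000e-01,  2.30000e-02])) ('top', array([614.381, -70.87 ,  -1.844,   0.837]))
tin [ 6.63237e+02  2.02180e+01 -7.14000e-01  1.05000e-01] ('scene', array([ 6.62569e+02,  1.69950e+01, -7.70000e-01,  1.00000e-01])) ('top', array([
[... 608 characters left out ...]
p', array([6.51267e+02, 1.89890e+02, 2.75000e-01, 1.74000e-01]))
foam_offcut [ 4.50756e+02 -3.56300e+00  2.67000e+00  3.74000e-01] ('scene', array([ 4.57248e+02, -6.94800e+00,  3.04000e+00,  3.93000e-01])) ('top', array([ 4.50678e+02, -2.83300e+00, -5.00000e-01,  3.23000e-01]))
wood_offcut [ 4.63563e+02  1.22590e+02 -2.63000e-01  1.70000e-01] ('scene', array([4.62054e+02, 1.21034e+02, 2.92000e+00, 1.55000e-01])) ('top', array([ 4.64355e+02,  1.23859e+02, -2.67000e-01,  1.55000e-01]))
parts_box [ 6.68802e+02 -2.47048e+02 -5.45000e-01  8.60000e-02] ('scene', array([ 6.69577e+02, -2.49503e+02, -5.24000e-01,  8.10000e-02])) ('top', array([ 6.69302e+02, -2.46737e+02, -5.35000e-01,  8.60000e-02]))
```

View pics/c1.png

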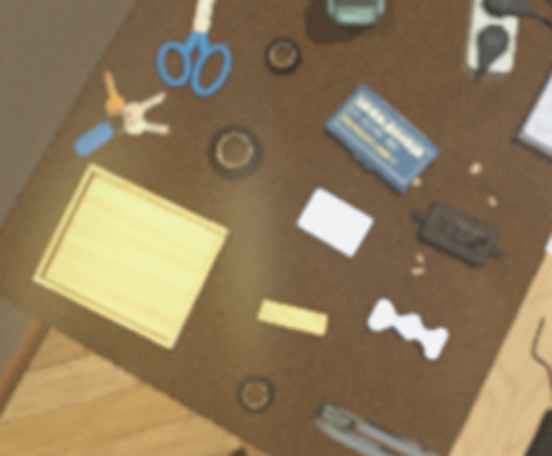

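```bash
python3 - <<'E'
from h import *
import pickle
ims,out=pickle.load(open("o.pkl","rb"))
g=lambda n,c,i=0:out[n,c][i]["region"]
M={n:{c:g(n,c) for c in CM} for n in DIM}
M["tray"]["top"]=g("foam_slice","top",1)
def fill(m):
    cs,_=cv2.findContours(m.astype(np.uint8),0,1); o=np.zeros(m.shape,np.uint8); cv2.drawContours(o,cs,-1,1,-1); return o>0
M["tape"]={c:fill(m) for c,m in M["tape"].items()}
k=cv2.getStructuringElement(2,(11,11))
M["power_supply"]={c:cv2.morphologyEx(m.astype(np.uint8),cv2.MORPH_OPEN,k)>0 for c,m in M["power_supply"].items()}
res={}
for n in("tray","tape","power_supply","tin","foam_slice"):
    res[n]=fit(n,M[n]); print(n,np.round(res[n],3),*[(c,np.round(fit(n,{c:M[n][c]}),3)) for c in CM])
pickle.dump(res,open("res.pkl","wb"))
f=4
tiles=[]
for c,(u,v) in dict(top=(212,135),scene=(195,140)).items():
    im=cv2.resize(ims[c],None,fx=f,fy=f,interpolation=cv2.INTER_CUBIC)
    for n in res:
        if n=="tray":continue
        P=proj(c,pts(n,*res[n][:3])); h=len(P)//2
        for Q,col in((P[:h],(0,255,0)),(P[h:],(0,0,255))): cv2.polylines(im,[((Q+.5)*f).astype(np.int32)],True,col,1)
    tiles.append(im[v*f:v*f+400,u*f-60:u*f+480])
tiles=[t[:400,:540] for t in tiles]
cv2.imwrite("pics/ov.png",cv2.resize(np.vstack(tiles),None,fx=.75,fy=.75,interpolation=cv2.INTER_AREA))
E
```

```text
tray [ 5.34170e+02  3.05895e+02 -4.59000e-01  3.90000e-02] ('scene', array([ 5.33070e+02,  3.05025e+02, -4.60000e-01,  2.30000e-02])) ('top', array([ 5.36034e+02,  3.08820e+02, -4.57000e-01,  3.60000e-02]))
tape [ 6.50966e+02  1.88510e+02 -5.20000e-02  7.90000e-02] ('scene', array([6.50153e+02, 1.87684e+02, 5.80000e-02, 7.70000e-02])) ('top', array([ 6.51352e+02,  1.89892e+02, -1.06000e-01,  6.90000e-02]))
power_supply [ 5.54754e+02 -6.31610e+01 -4.31000e-01  1.17000e-01] ('scene', array([ 5.53805e+02, -6.38880e+01, -3.99000e-01,  1.08000e-01])) ('top', array([ 5.55801e+02, -6.25120e+01, -4.80000e-01,  1.13000e-01]))
tin [ 6.63237e+02  2.02180e+01 -7.14000e-01  1.05000e-01] ('scene', array([ 6.62569e+02,  1.69950e+01, -7.70000e-01,  1.00000e-01])) ('top', array([ 6.64757e+02,  2.08790e+01, -7.55000e-01,  6.80000e-02]))
foam_slice [ 5.6969e+02  7.5251e+01 -5.5400e-01  6.3000e-02] ('scene', array([ 5.68465e+02,  7.45600e+01, -5.45000e-01,  4.60000e-02])) ('top', array([ 5.7080e+02,  7.5976e+01, -5.4600e-01,  4.3000e-02]))
```

View pics/ov.png

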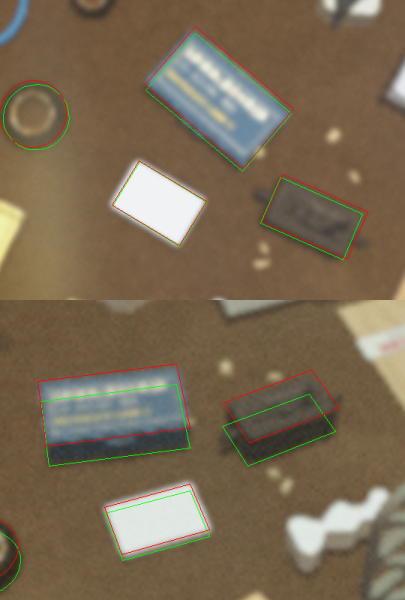

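```bash
python3 - <<'E'
from h import *
import pickle
ims,out=pickle.load(open("o.pkl","rb")); res=pickle.load(open("res.pkl","rb"))
t=[]
for c,(u,v) in dict(top=(300,207),scene=(273,178)).items():
    a=cv2.resize(ims[c][v-22:v+22,u-32:u+32],None,fx=9,fy=9,interpolation=cv2.INTER_CUBIC); t.append(cv2.convertScaleAbs(a,alpha=2))
cv2.imwrite("pics/ps.png",cv2.resize(np.vstack(t),None,fx=.75,fy=.75))
for n in("power_supply","tape","tin","tray"):
  for c in CM:
    for d in optics.spot_point(c,n)[:3]: print(n,c,round(d["confidence"],2),np.round(world(c,d["xyz"]),1))
E
```

```text
power_supply scene 0.82 [558.1 -58.7   1.1]
power_supply top 0.82 [ 5.577e+02 -6.140e+01  4.000e-01]
tape scene 0.89 [653.5 185.7   5.1]
tape scene 0.83 [379.5 167.4  -5.2]
tape scene 0.62 [ 7.629e+02  1.314e+02 -5.000e-01]
tape top 0.68 [376.9 170.5   0.8]
tape top 0.64 [763.4 134.1  -2.3]
tape top 0.57 [649.5 190.3   6.5]
tin scene 0.89 [664.   17.8   4.6]
tin top 0.77 [661.8  24.8   1.8]
tray scene 0.57 [532.  305.    2.4]
tray top 0.71 [534.7 308.5   1.6]
```

View pics/ps.png

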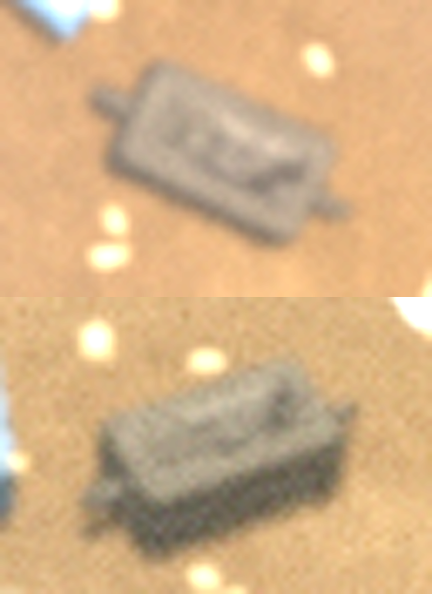

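The overlays fit well, and the (207,173) roll is the largest of the three (403 px against 142 and 159). The power supply body lies between its two end nubs. Starting the tin.

```bash
cat > go.py <<'E'
import sys,numpy as np
from h import r
def go(x,y,z,phi=None,show=True):
    s=r.observe(); R=s["orientation"]; d=R.T@(np.array([x,y,z])-s["tcp_pos"])
    cur=np.arctan2(R[1,1],R[0,1]); a=0 if phi is None else (phi-cur+np.pi)%(2*np.pi)-np.pi
    print("shift",np.round(d,1),"rz",round(-a,3),"rows>=",int(np.ceil(max(np.linalg.norm(d)/41.7,abs(a)/.125))), "phi",round(cur,3))
if __name__=="__main__": go(*map(float,sys.argv[1:]))
E
python3 go.py 663.5 20 150 -.73
python3 - <<'E'
from h import *
for n,p in dict(bottle=(258,115),pen1=(284,217.5),b2=(283,222),b3=(308,180)).items(): print(n,np.round(ray("top",p,3)[:2]))
E
```

```text
shift [-625.4 -327.4   81.3] rz 1.989 rows>= 18 phi 1.259
bottle [815.  50.]
pen1 [528. -18.]
b2 [515. -15.]
b3 [630. -85.]
```

>>> drive_tool --series "-625 -327 30 0 0 1.99;-625 -327 30 0 0 1.99;-625 -327 30 0 0 1.99;-625 -327 30 0 0 1.99;-625 -327 30 0 0 1.99;-625 -327 30 0 0 1.99;-625 -327 30 0 0 1.99;-625 -327 30 0 0 1.99" --jaw 1 --force 40

```text
t: 2.07
tcp_pos: [403.3, 284.3, 217.3]
orientation: [[-0.25, 0.968, 0.001], [0.968, 0.25, 0.0], [0.0, 0.001, -1.0]]
contact_force: [1.1, 0.9, -0.2]
gripper_width: 0.999
grasp_force: 0.0
```

```bash
python3 go.py 663.5 20 130 -.73
```

```text
shift [-321.   185.7   87.4] rz 0.983 rows>= 10 phi 0.253
```

>>> drive_tool --series "-315 182 80 0 0 0.97;-315 182 80 0 0 0.97;-315 182 80 0 0 0.97;-315 182 80 0 0 0.97;-315 182 80 0 0 0.97;-315 182 80 0 0 0.97;-315 182 80 0 0 0.97;-315 182 80 0 0 0.97"

```text
t: 2.73
tcp_pos: [633.0, 53.5, 145.1]
orientation: [[0.658, 0.753, 0.0], [0.753, -0.658, 0.0], [0.0, -0.0, -1.0]]
contact_force: [1.3, 1.2, 1.2]
gripper_width: 1.002
grasp_force: 0.0
```

```bash
python3 go.py 663.5 20 80 -.73
```

```text
shift [-5.2 45.  65.1] rz 0.012 rows>= 2 phi -0.718
```

>>> drive_tool --series "0 35 60 0 0 0;0 35 60 0 0 0;0 35 60 0 0 0;0 35 60 0 0 0;0 35 60 0 0 0"

```text
t: 3.15
tcp_pos: [658.5, 33.1, 87.2]
orientation: [[0.652, 0.758, 0.002], [0.758, -0.652, -0.0], [0.001, 0.001, -1.0]]
contact_force: [-0.4, 0.3, 0.8]
gripper_width: 0.998
grasp_force: 0.0
```

```bash
python3 go.py 663.5 20 4 -.73; python3 - <<'E'
from h import *
c="top"; im=optics.get_image(c); cv2.imwrite("pics/t1.png",cv2.resize(im[90:260,170:390],None,fx=3,fy=3,interpolation=cv2.INTER_CUBIC))
E
```

```text
shift [-6.8 12.2 83.2] rz 0.02 rows>= 3 phi -0.71
```

View pics/t1.png

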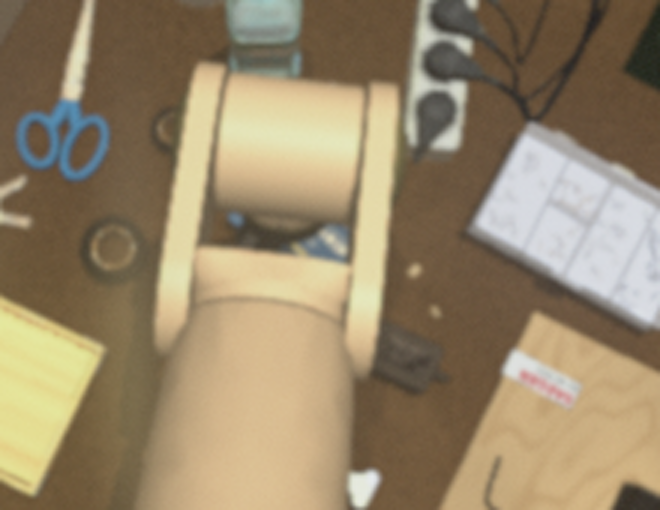

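The arm hides the tin at (290,240) in the crop, so I'll rely on the fit (angle about -0.75).

>>> drive_tool --series "-7 12.5 20 0 0 0.04;-7 12.5 20 0 0 0.04;-7 12.5 50 0 0 0.04;-7 12.5 82 0 0 0.04;-7 12.5 82 0 0 0.04;-7 12.5 82 0 0 0.04;-7 12.5 82 0 0 0.04"

```text
t: 3.78
tcp_pos: [664.3, 19.3, 6.2]
orientation: [[0.682, 0.732, 0.003], [0.732, -0.682, -0.0], [0.002, 0.003, -1.0]]
contact_force: [0.6, 0.5, -0.2]
gripper_width: 1.003
grasp_force: 0.0
```

```bash
python3 go.py 663.5 19.5 5 -.75
```

```text
shift [-0.4 -0.7  1.2] rz -0.0 rows>= 1 phi -0.75
```

Close.

>>> drive_tool --series "0 0 1 0 0 0;0 0 1 0 0 0;0 0 1 0 0 0;0 0 1 0 0 0;0 0 1 0 0 0;0 0 1 0 0 0;0 0 1 0 0 0;0 0 1 0 0 0" --jaw -1 --force 40

```text
t: 4.45
tcp_pos: [664.1, 19.0, 4.8]
orientation: [[0.682, 0.731, 0.003], [0.731, -0.682, -0.0], [0.002, 0.002, -1.0]]
contact_force: [-1.3, -0.3, 5.8]
gripper_width: 0.735
grasp_force: 43.1
```

>>> drive_tool --series "0 0 -40 0 0 0;0 0 -80 0 0 0;0 0 -120 0 0 0;0 0 -120 0 0 0;0 0 -120 0 0 0"

```text
t: 4.87
tcp_pos: [664.2, 18.9, 125.9]
orientation: [[0.682, 0.731, 0.006], [0.731, -0.682, -0.001], [0.003, 0.005, -1.0]]
contact_force: [-0.8, -0.8, -2.5]
gripper_width: 0.732
grasp_force: 46.1
```

```bash
python3 go.py 534.5 306.5 110 -.459
```

```text
shift [ 121.7 -291.1   14.9] rz -0.292 rows>= 8 phi -0.751
```

>>> drive_tool --series "122 -291 15 0 0 -0.292;122 -291 15 0 0 -0.292;122 -291 15 0 0 -0.292;122 -291 15 0 0 -0.292;122 -291 15 0 0 -0.292;122 -291 15 0 0 -0.292;122 -291 15 0 0 -0.292;122 -291 15 0 0 -0.292"

```text
t: 5.53
tcp_pos: [530.6, 309.8, 106.0]
orientation: [[0.441, 0.898, -0.004], [0.898, -0.441, -0.0], [-0.002, -0.003, -1.0]]
contact_force: [0.3, 0.5, -0.9]
gripper_width: 0.738
grasp_force: 46.1
```

>>> drive_tool --series "0 0 0 0 0 0;0 0 0 0 0 0;0 0 0 0 0 0"

```text
t: 5.78
tcp_pos: [533.6, 306.1, 106.7]
orientation: [[0.443, 0.896, -0.002], [0.896, -0.443, -0.001], [-0.001, -0.001, -1.0]]
contact_force: [-0.0, 0.6, -1.8]
gripper_width: 0.738
grasp_force: 46.1
```

```bash
python3 go.py 534.6 306.7 14 -.459
```

```text
shift [ 1.1  0.7 92.7] rz -0.0 rows>= 3 phi -0.459
```

>>> drive_tool --series "1 0.5 40 0 0 0;1 0.5 75 0 0 0;1 0.5 85 0 0 0;1 0.5 90 0 0 0;1 0.5 94 0 0 0;1 0.5 95.5 0 0 0;1 0.5 95.5 0 0 0"

```text
t: 6.37
tcp_pos: [535.5, 307.4, 13.3]
orientation: [[0.443, 0.896, 0.002], [0.896, -0.443, 0.001], [0.002, 0.002, -1.0]]
contact_force: [0.8, 0.5, -1.8]
gripper_width: 0.734
grasp_force: 46.0
```

```bash
python3 go.py 534.6 306.7 11 -.459
```

```text
shift [-1.  -0.5  2.3] rz -0.0 rows>= 1 phi -0.459
```

>>> drive_tool --series "-1 -0.5 1 0 0 0;-1 -0.5 1.5 0 0 0;-1 -0.5 2 0 0 0;-1 -0.5 2 0 0 0"

```text
t: 6.7
tcp_pos: [534.0, 306.8, 10.8]
orientation: [[0.443, 0.897, 0.001], [0.897, -0.443, 0.0], [0.001, 0.001, -1.0]]
contact_force: [-2.1, -1.6, 3.8]
gripper_width: 0.739
grasp_force: 46.6
```

```bash
python3 go.py 534.6 306.7 11 -.459
```

```text
shift [ 0.2  0.6 -0.2] rz 0.0 rows>= 1 phi -0.459
```

Seated. Release, rise, then move away to view.

>>> drive_tool --series "0 0 0 0 0 0;0 0 0 0 0 0;0 0 0 0 0 0;0 0 0 0 0 0;0 0 -30 0 0 0;0 0 -70 0 0 0;0 0 -110 0 0 0;0 0 -130 0 0 0" --jaw 1

```text
t: 7.37
tcp_pos: [535.0, 307.2, 145.0]
orientation: [[0.443, 0.897, 0.006], [0.897, -0.443, 0.002], [0.005, 0.004, -1.0]]
contact_force: [-0.1, -0.1, -0.3]
gripper_width: 1.005
grasp_force: 0.0
```

```bash
python3 go.py 570 75.5 120 -.55
```

```text
shift [-192.3  133.9   24.7] rz 0.091 rows>= 6 phi -0.459
```

>>> drive_tool --series "-192 134 25 0 0 0.09;-192 134 25 0 0 0.09;-192 134 25 0 0 0.09;-192 134 25 0 0 0.09;-192 134 25 0 0 0.09;-192 134 25 0 0 0.09;-192 134 25 0 0 0.09;-192 134 25 0 0 0.09" --jaw 0.55

```text
t: 8.03
tcp_pos: [569.0, 73.9, 114.9]
orientation: [[0.524, 0.852, -0.0], [0.852, -0.524, 0.0], [-0.0, -0.0, -1.0]]
contact_force: [-0.8, 0.5, -0.5]
gripper_width: 0.774
grasp_force: 0.0
```

```bash
cat > chk.py <<'E'
from h import *
import sys
def opened(m,k): return cv2.morphologyEx(m.astype(np.uint8),cv2.MORPH_OPEN,cv2.getStructuringElement(2,(k,k)))>0
def fill(m):
    cs,_=cv2.findContours(m.astype(np.uint8),0,1); o=np.zeros(m.shape,np.uint8); cv2.drawContours(o,cs,-1,1,-1); return o>0
def chk(n,z,xy,ref=(534.6,306.7)):
    ms={}
    for c in CM:
        optics.get_image(c)
        for d in optics.trace(c,n):
            m=fill(d["region"]); m=opened(m,11) if n=="power_supply" else m
            v,u=np.nonzero(m)
            if len(u) and np.hypot(*(ray(c,(u.mean(),v.mean()),z)[:2]-xy))<60: ms[c]=m; break
    rs={c:fit(n,{c:m},z) for c,m in ms.items()}
    for c in rs: print(n,c,np.round(rs[c],3))
if __name__=="__main__": chk(sys.argv[1],float(sys.argv[2]),(float(sys.argv[3]),float(sys.argv[4])))
E
python3 chk.py tin 6 534 307; python3 chk.py tray 0 534 307; python3 go.py 569.6 75.3 2 -.546
```

```text
tin scene [ 5.34558e+02  3.05530e+02 -4.29000e-01  1.32000e-01]
tin top [ 5.35953e+02  3.09509e+02 -4.83000e-01  6.60000e-02]
tray scene [ 5.32865e+02  3.04916e+02 -4.52000e-01  2.90000e-02]
tray top [ 5.35120e+02  3.07864e+02 -4.54000e-01  4.60000e-02]
shift [-1.000e-01  1.000e+00  1.132e+02] rz -0.002 rows>= 3 phi -0.548
```

>>> drive_tool --series "0 1 40 0 0 0;0 1 80 0 0 0;0 1 100 0 0 0;0 1 107 0 0 0;0 1 111 0 0 0;0 1 113 0 0 0;0 1 113 0 0 0;0 1 113 0 0 0"

```text
t: 9.1
tcp_pos: [570.5, 74.7, 3.4]
orientation: [[0.522, 0.853, 0.002], [0.853, -0.522, -0.0], [0.001, 0.002, -1.0]]
contact_force: [0.3, -0.3, 0.0]
gripper_width: 0.771
grasp_force: 0.0
```

```bash
python3 go.py 569.6 75.3 2 -.546
```

```text
shift [ 0.1 -1.1  1.4] rz -0.003 rows>= 1 phi -0.549
```

>>> drive_tool --series "0 -1 1 0 0 0;0 -1 1.5 0 0 0;0 -1 1.5 0 0 0;0 -1 1.5 0 0 0;0 -1 1.5 0 0 0;0 -1 1.5 0 0 0;0 -1 1.5 0 0 0;0 -1 1.5 0 0 0" --jaw -1 --force 20

```text
t: 9.77
tcp_pos: [569.1, 75.2, 1.7]
orientation: [[0.522, 0.853, 0.001], [0.853, -0.522, 0.0], [0.001, 0.001, -1.0]]
contact_force: [-1.9, 0.9, 5.6]
gripper_width: 0.541
grasp_force: 19.9
```

>>> drive_tool --series "0 0 0 0 0 0;0 0 -30 0 0 0;0 0 -70 0 0 0;0 0 -110 0 0 0;0 0 -110 0 0 0;0 0 -110 0 0 0"

```text
t: 10.27
tcp_pos: [569.8, 75.2, 113.0]
orientation: [[0.522, 0.853, 0.005], [0.853, -0.522, -0.0], [0.002, 0.005, -1.0]]
contact_force: [-1.2, 0.9, -0.3]
gripper_width: 0.538
grasp_force: 21.4
```

```bash
python3 go.py 534.6 307.1 110 -.459
```

```text
shift [ 179.5 -151.     2.7] rz -0.09 rows>= 6 phi -0.549
```

>>> drive_tool --series "179.5 -151 3 0 0 -0.09;179.5 -151 3 0 0 -0.09;179.5 -151 3 0 0 -0.09;179.5 -151 3 0 0 -0.09;179.5 -151 3 0 0 -0.09;179.5 -151 3 0 0 -0.09;179.5 -151 3 0 0 -0.09;179.5 -151 3 0 0 -0.09"

```text
t: 10.93
tcp_pos: [532.6, 308.1, 105.9]
orientation: [[0.441, 0.898, -0.002], [0.898, -0.441, -0.001], [-0.002, -0.002, -1.0]]
contact_force: [-0.0, -0.3, -1.0]
gripper_width: 0.543
grasp_force: 21.4
```

```bash
python3 go.py 534.6 307.1 34 -.459
```

```text
shift [ 0.1  2.4 71.9] rz 0.003 rows>= 2 phi -0.456
```

>>> drive_tool --series "0 1 30 0 0 0.003;0 1 50 0 0 0.003;0 1 60 0 0 0.003;0 1 65 0 0 0.003;0 1 67 0 0 0.003;0 1 67 0 0 0.003;0 1 67 0 0 0.003"

```text
t: 11.52
tcp_pos: [535.2, 306.6, 41.5]
orientation: [[0.446, 0.895, 0.002], [0.895, -0.446, 0.0], [0.001, 0.001, -1.0]]
contact_force: [-0.3, -0.7, 0.2]
gripper_width: 0.538
grasp_force: 21.4
```

```bash
python3 go.py 534.6 307.1 34 -.459
```

```text
shift [ 0.2 -0.8  7.5] rz -0.003 rows>= 1 phi -0.462
```

>>> drive_tool --series "0 -0.5 3 0 0 -0.003;0 -0.5 5 0 0 -0.003;0 -0.5 6 0 0 -0.003;0 -0.5 7 0 0 -0.003;0 -0.5 7.5 0 0 -0.003;0 -0.5 7.5 0 0 -0.003;0 -0.5 7.5 0 0 -0.003"

```text
t: 12.1
tcp_pos: [534.2, 306.9, 34.3]
orientation: [[0.443, 0.897, 0.001], [0.897, -0.443, 0.0], [0.0, 0.001, -1.0]]
contact_force: [-3.4, -1.3, 10.0]
gripper_width: 0.544
grasp_force: 22.3
```

>>> drive_tool --series "0 0 0 0 0 0;0 0 0 0 0 0;0 0 0 0 0 0;0 0 0 0 0 0;0 0 -20 0 0 0;0 0 -50 0 0 0;0 0 -90 0 0 0;0 0 -110 0 0 0" --jaw 0.6

```text
t: 12.77
tcp_pos: [535.1, 307.3, 147.1]
orientation: [[0.443, 0.897, 0.005], [0.897, -0.443, 0.002], [0.003, 0.003, -1.0]]
contact_force: [0.6, -0.4, 0.8]
gripper_width: 0.799
grasp_force: 0.0
```

```bash
python3 go.py 555.1 -62.9 130 -.44
```

```text
shift [-323.1  181.8   16.6] rz -0.019 rows>= 9 phi -0.459
```

>>> drive_tool --series "-323 182 0 0 0 -0.02;-323 182 0 0 0 -0.02;-323 182 0 0 0 -0.02;-323 182 0 0 0 -0.02;-323 182 0 0 0 -0.02;-323 182 0 0 0 -0.02;-323 182 0 0 0 -0.02;-323 182 0 0 0 -0.02"

```text
t: 13.43
tcp_pos: [551.9, -27.9, 143.1]
orientation: [[0.425, 0.905, 0.0], [0.905, -0.425, 0.0], [0.0, 0.0, -1.0]]
contact_force: [1.1, -0.1, -1.1]
gripper_width: 0.8
grasp_force: 0.0
```

```bash
python3 chk.py foam_slice 32 534 307; python3 chk.py tin 6 534 307;  python3 go.py 555.1 -62.9 80 -.44
```

```text
foam_slice scene [ 5.33537e+02  3.07080e+02 -4.53000e-01  6.00000e-02]
foam_slice top [ 5.35900e+02  3.10476e+02 -4.84000e-01  9.60000e-02]
tin scene [ 5.33643e+02  3.07138e+02 -4.08000e-01  4.56000e-01]
tin top [ 5.35269e+02  3.09716e+02 -4.39000e-01  6.90000e-02]
shift [-33.4  18.9  63. ] rz 0.003 rows>= 2 phi -0.437
```

>>> drive_tool --series "-33 19 20 0 0 0;-33 19 60 0 0 0;-33 19 60 0 0 0;-33 19 60 0 0 0;-33 19 60 0 0 0"

```text
t: 14.25
tcp_pos: [555.9, -62.9, 84.5]
orientation: [[0.424, 0.906, 0.001], [0.906, -0.424, -0.0], [0.0, 0.001, -1.0]]
contact_force: [-0.1, -0.1, -0.4]
gripper_width: 0.803
grasp_force: 0.0
```

```bash
python3 go.py 555.3 -62.6 6 -.44
```

```text
shift [-0.  -0.8 78.5] rz 0.002 rows>= 2 phi -0.438
```

>>> drive_tool --series "0 -0.5 35 0 0 0;0 -0.5 60 0 0 0;0 -0.5 72 0 0 0;0 -0.5 77 0 0 0;0 -0.5 78.5 0 0 0;0 -0.5 78.5 0 0 0"

```text
t: 14.75
tcp_pos: [555.8, -63.5, 6.0]
orientation: [[0.424, 0.905, 0.002], [0.905, -0.424, -0.001], [0.0, 0.002, -1.0]]
contact_force: [-0.1, 1.1, -0.1]
gripper_width: 0.8
grasp_force: 0.0
```

>>> drive_tool --series "0 0 0 0 0 0;0 0 0 0 0 0;0 0 0 0 0 0;0 0 0 0 0 0;0 0 0 0 0 0;0 0 0 0 0 0;0 0 0 0 0 0;0 0 0 0 0 0" --jaw -1 --force 40

```text
t: 15.42
tcp_pos: [555.7, -63.8, 6.1]
orientation: [[0.425, 0.905, 0.002], [0.905, -0.425, -0.001], [0.001, 0.002, -1.0]]
contact_force: [-0.5, 1.0, 5.9]
gripper_width: 0.527
grasp_force: 41.1
```

>>> drive_tool --series "0 0 -40 0 0 0;0 0 -80 0 0 0;0 0 -120 0 0 0;0 0 -130 0 0 0;0 0 -130 0 0 0;0 0 -130 0 0 0"

```text
t: 15.92
tcp_pos: [554.5, -63.6, 134.2]
orientation: [[0.425, 0.905, -0.0], [0.905, -0.425, 0.0], [-0.0, -0.0, -1.0]]
contact_force: [0.8, 0.1, -1.9]
gripper_width: 0.535
grasp_force: 43.2
```

```bash
python3 go.py 534.6 307.3 135 -.459
```

```text
shift [ 327.2 -175.6   -0.8] rz 0.02 rows>= 9 phi -0.439
```

>>> drive_tool --series "327 -175.5 0 0 0 0.02;327 -175.5 0 0 0 0.02;327 -175.5 0 0 0 0.02;327 -175.5 0 0 0 0.02;327 -175.5 0 0 0 0.02;327 -175.5 0 0 0 0.02;327 -175.5 0 0 0 0.02;327 -175.5 0 0 0 0.02"

```text
t: 16.58
tcp_pos: [535.5, 270.9, 131.9]
orientation: [[0.443, 0.896, -0.005], [0.896, -0.443, -0.001], [-0.003, -0.004, -1.0]]
contact_force: [1.6, -0.6, -2.5]
gripper_width: 0.531
grasp_force: 43.1
```

```bash
python3 go.py 534.6 307.3 100 -.459
```

```text
shift [ 32.3 -16.9  31.8] rz -0.0 rows>= 2 phi -0.459
```

>>> drive_tool --series "28 -15 25 0 0 0;28 -15 35 0 0 0;28 -15 40 0 0 0;28 -15 40 0 0 0;28 -15 40 0 0 0"

```text
t: 17.0
tcp_pos: [536.0, 299.7, 93.8]
orientation: [[0.444, 0.896, -0.002], [0.896, -0.444, -0.001], [-0.002, -0.001, -1.0]]
contact_force: [0.2, -0.3, -1.7]
gripper_width: 0.528
grasp_force: 43.0
```

```bash
python3 go.py 534.6 307.3 47 -.459
```

```text
shift [ 6.2 -4.6 46.8] rz -0.001 rows>= 2 phi -0.46
```

>>> drive_tool --series "6 -4.5 0 0 0 0;6 -4.5 10 0 0 0;6 -4.5 25 0 0 0;6 -4.5 35 0 0 0;6 -4.5 40 0 0 0;6 -4.5 40 0 0 0;6 -4.5 40 0 0 0"

```text
t: 17.58
tcp_pos: [534.8, 308.2, 54.7]
orientation: [[0.443, 0.896, 0.0], [0.896, -0.443, 0.0], [0.0, 0.0, -1.0]]
contact_force: [0.5, 0.4, -1.6]
gripper_width: 0.532
grasp_force: 43.0
```

```bash
python3 go.py 534.6 307.3 47 -.459
```

```text
shift [-0.9  0.2  7.7] rz -0.0 rows>= 1 phi -0.459
```

>>> drive_tool --series "-0.5 0 3 0 0 0;-0.5 0 5 0 0 0;-0.5 0 6 0 0 0;-0.5 0 7 0 0 0;-0.5 0 7.5 0 0 0;-0.5 0 7.5 0 0 0;-0.5 0 7.5 0 0 0"

```text
t: 18.17
tcp_pos: [534.5, 307.8, 48.0]
orientation: [[0.443, 0.897, 0.001], [0.897, -0.443, 0.0], [0.0, 0.001, -1.0]]
contact_force: [-3.6, -1.8, 5.2]
gripper_width: 0.532
grasp_force: 43.9
```

>>> drive_tool --series "0 0 0 0 0 0;0 0 0 0 0 0;0 0 0 0 0 0;0 0 0 0 0 0;0 0 -20 0 0 0;0 0 -50 0 0 0;0 0 -90 0 0 0;0 0 -110 0 0 0" --jaw 0.5

```text
t: 18.83
tcp_pos: [535.4, 308.2, 161.3]
orientation: [[0.443, 0.897, 0.005], [0.897, -0.443, 0.002], [0.004, 0.004, -1.0]]
contact_force: [0.9, 0.0, 0.7]
gripper_width: 0.75
grasp_force: 0.0
```

```bash
python3 go.py 650.8 188.9 130 -.3
```

```text
shift [-56.  156.2  31.6] rz -0.159 rows>= 5 phi -0.459
```

>>> drive_tool --series "-56 156 20 0 0 0;-56 156 20 0 0 0;-56 156 20 0 0 0;-56 156 20 0 0 0;-56 156 20 0 0 0;-56 156 50 0 0 0;-56 156 80 0 0 0;-56 156 80 0 0 0" --jaw 1

```text
t: 19.5
tcp_pos: [646.8, 187.9, 71.1]
orientation: [[0.444, 0.896, -0.01], [0.896, -0.444, -0.001], [-0.006, -0.009, -1.0]]
contact_force: [-0.8, -0.4, -1.4]
gripper_width: 0.999
grasp_force: 0.0
```

```bash
python3 chk.py power_supply 41 534 307; python3 chk.py tray 0 534 307; python3 - <<'E'
from h import *
c=[cv2.resize(optics.get_image("top")[160:265,110:220],None,fx=4,fy=4,interpolation=2)[:400,:400],cv2.resize(optics.get_image("scene")[230:350,110:240],None,fx=3.4,fy=3.4,interpolation=2)[:400,:400]]
cv2.imwrite("pics/pl.png",np.hstack(c))
E
python3 go.py 650.8 188.9 3
```

```text
power_supply scene [ 5.33361e+02  3.09346e+02 -4.55000e-01  6.70000e-02]
tray scene [ 5.33170e+02  3.05027e+02 -4.60000e-01  2.70000e-02]
shift [ 0.7  0.8 74.9] rz 0 rows>= 2 phi -0.459
```

View pics/pl.png

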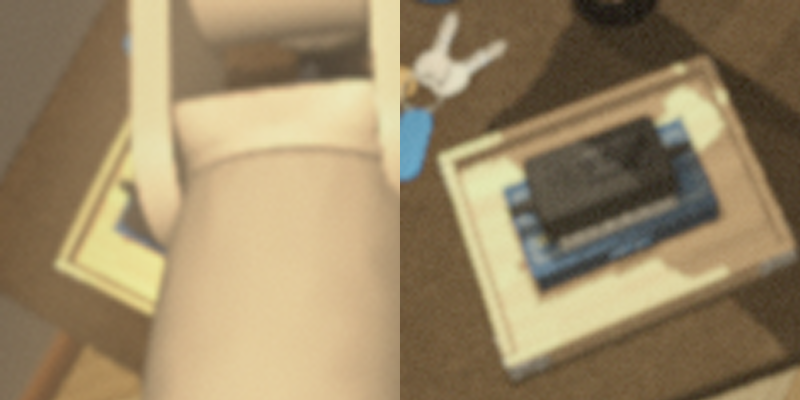

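The scene view shows the pile square in the tray: power supply centred on the foam and tin at about (610,180). Now the tape.

>>> drive_tool --series "0.5 0.5 20 0 0 0;0.5 0.5 50 0 0 0;0.5 0.5 65 0 0 0;0.5 0.5 72 0 0 0;0.5 0.5 75 0 0 0;0.5 0.5 75 0 0 0"

```text
t: 20.5
tcp_pos: [650.4, 188.8, 2.3]
orientation: [[0.443, 0.896, 0.0], [0.896, -0.443, 0.0], [0.0, 0.0, -1.0]]
contact_force: [-0.5, -0.0, -0.4]
gripper_width: 0.998
grasp_force: 0.0
```

```bash
python3 go.py 650.8 188.8 3
```

```text
shift [ 0.2  0.4 -0.7] rz 0 rows>= 1 phi -0.459
```

>>> drive_tool --series "0 0 -1 0 0 0;0 0 -1 0 0 0;0 0 -1 0 0 0;0 0 -1 0 0 0;0 0 -1 0 0 0;0 0 -1 0 0 0;0 0 -1 0 0 0;0 0 -1 0 0 0" --jaw -1 --force 30

```text
t: 21.17
tcp_pos: [650.9, 188.8, 4.9]
orientation: [[0.443, 0.897, 0.003], [0.897, -0.443, 0.0], [0.001, 0.002, -1.0]]
contact_force: [-1.0, -0.8, 5.5]
gripper_width: 0.685
grasp_force: 31.9
```

>>> drive_tool --series "0 0 -40 0 0 0;0 0 -80 0 0 0;0 0 -120 0 0 0;0 0 -130 0 0 0;0 0 -130 0 0 0;0 0 -130 0 0 0"

```text
t: 21.67
tcp_pos: [649.9, 188.7, 133.1]
orientation: [[0.443, 0.897, 0.0], [0.897, -0.443, 0.0], [0.0, 0.0, -1.0]]
contact_force: [0.1, -0.7, -1.1]
gripper_width: 0.683
grasp_force: 33.0
```

```bash
python3 go.py 534.6 307.6 130 -.459
```

```text
shift [  55.5 -156.     3.1] rz 0.0 rows>= 4 phi -0.459
```

>>> drive_tool --series "55.5 -156 3 0 0 0;55.5 -156 3 0 0 0;55.5 -156 3 0 0 0;55.5 -156 3 0 0 0;55.5 -156 3 0 0 0;55.5 -156 3 0 0 0;55.5 -156 20 0 0 0;55.5 -156 20 0 0 0"

```text
t: 22.33
tcp_pos: [534.0, 306.4, 109.3]
orientation: [[0.444, 0.896, -0.006], [0.896, -0.444, -0.002], [-0.005, -0.004, -1.0]]
contact_force: [-0.3, 0.1, -1.7]
gripper_width: 0.684
grasp_force: 33.0
```

```bash
python3 go.py 534.6 307.6 76 -.459
```

```text
shift [ 1.5  0.1 33.3] rz -0.001 rows>= 1 phi -0.46
```

>>> drive_tool --series "1 0 12 0 0 0;1 0 20 0 0 0;1 0 26 0 0 0;1 0 28 0 0 0;1 0 28 0 0 0;1 0 28 0 0 0"

```text
t: 22.83
tcp_pos: [535.6, 308.4, 85.3]
orientation: [[0.443, 0.896, 0.0], [0.896, -0.443, 0.0], [0.0, 0.0, -1.0]]
contact_force: [0.0, 0.1, -0.4]
gripper_width: 0.684
grasp_force: 33.0
```

```bash
python3 go.py 534.6 307.6 76 -.459
```

```text
shift [-1.1 -0.5  9.3] rz -0.0 rows>= 1 phi -0.459
```

>>> drive_tool --series "-0.5 -0.5 4 0 0 0;-0.5 -0.5 6 0 0 0;-0.5 -0.5 7.5 0 0 0;-0.5 -0.5 8.5 0 0 0;-0.5 -0.5 9 0 0 0;-0.5 -0.5 9 0 0 0;-0.5 -0.5 9 0 0 0"

```text
t: 23.42
tcp_pos: [534.6, 308.3, 76.8]
orientation: [[0.443, 0.897, 0.0], [0.897, -0.443, 0.0], [0.0, 0.0, -1.0]]
contact_force: [-1.9, -1.8, 5.3]
gripper_width: 0.683
grasp_force: 33.5
```

>>> drive_tool --series "0 0 0 0 0 0;0 0 0 0 0 0;0 0 0 0 0 0;0 0 0 0 0 0;0 0 -20 0 0 0;0 0 -50 0 0 0;0 0 -90 0 0 0;0 0 -110 0 0 0" --jaw 0.9

```text
t: 24.08
tcp_pos: [535.5, 308.6, 190.3]
orientation: [[0.443, 0.897, 0.005], [0.897, -0.443, 0.002], [0.004, 0.004, -1.0]]
contact_force: [-0.4, -0.2, 0.2]
gripper_width: 0.95
grasp_force: 0.0
```

>>> drive_tool --series "-230 160 -20 0 0 0;-230 160 -20 0 0 0;-230 160 -20 0 0 0;-230 160 -20 0 0 0;-230 160 -20 0 0 0;-230 160 -20 0 0 0;-230 160 -20 0 0 0;-230 160 -20 0 0 0"

```text
t: 24.75
tcp_pos: [577.1, 25.8, 206.3]
orientation: [[0.448, 0.894, 0.001], [0.894, -0.448, -0.001], [-0.001, 0.002, -1.0]]
contact_force: [0.1, -0.5, -0.5]
gripper_width: 0.948
grasp_force: 0.0
```

```bash
for a in "tape 71" "power_supply 41" "foam_slice 32" "tin 6" "tray 0"; do python3 chk.py $a 534 307; done; python3 - <<'E'
from h import *
c=[cv2.resize(optics.get_image("top")[160:265,110:220],None,fx=4,fy=4,interpolation=2)[:400,:400],cv2.resize(optics.get_image("scene")[230:350,110:240],None,fx=3.4,fy=3.4,interpolation=2)[:400,:400]]
cv2.imwrite("pics/fin.png",np.hstack(c))
E
```

```text
tape scene [5.33195e+02 3.07575e+02 8.50000e-02 6.60000e-02]
tape top [5.34757e+02 3.10555e+02 2.16000e-01 4.10000e-02]
power_supply scene [551.648 314.941   0.69    0.739]
foam_slice scene [539.318 293.888   1.038   0.971]
tin scene [ 5.36039e+02  3.05306e+02 -4.49000e-01  6.13000e-01]
tray scene [ 5.33088e+02  3.04860e+02 -4.56000e-01  4.11000e-01]
tray top [ 5.35344e+02  3.07788e+02 -4.55000e-01  2.00000e-02]
```

View pics/fin.png

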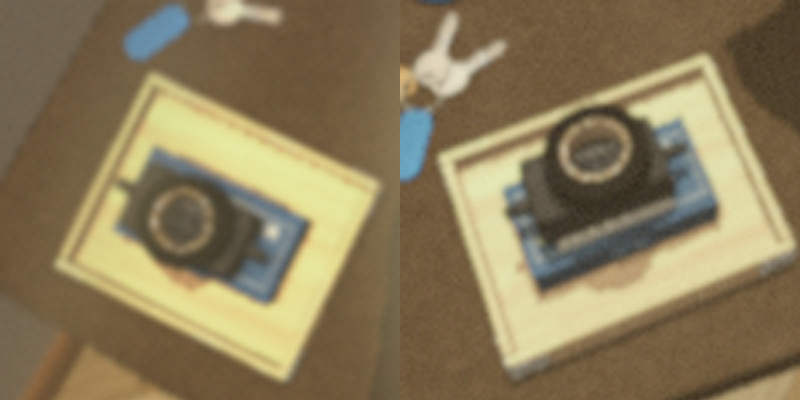

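```bash
python3 - <<'E'
from h import *
t=[]
for c,(v,u),(x,y) in(("top",(160,110),(535.3,308.8)),("scene",(230,110),(533.3,306))):
    f=4; im=cv2.resize(optics.get_image(c),None,fx=f,fy=f,interpolation=2)
    for n,z,col in(("tin",6,(255,0,0)),("power_supply",41,(0,0,255)),("tape",71,(0,255,0))):
        P=proj(c,pts(n,x,y,-.456,z)); P=P[len(P)//2:]
        cv2.polylines(im,[((P+.5)*f).astype(np.int32)],True,col,1)
    t.append(im[v*f:v*f+400,u*f:u*f+400])
cv2.imwrite("pics/fin2.png",np.hstack(t))
E
```

```text
(no output)
```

View pics/fin2.png

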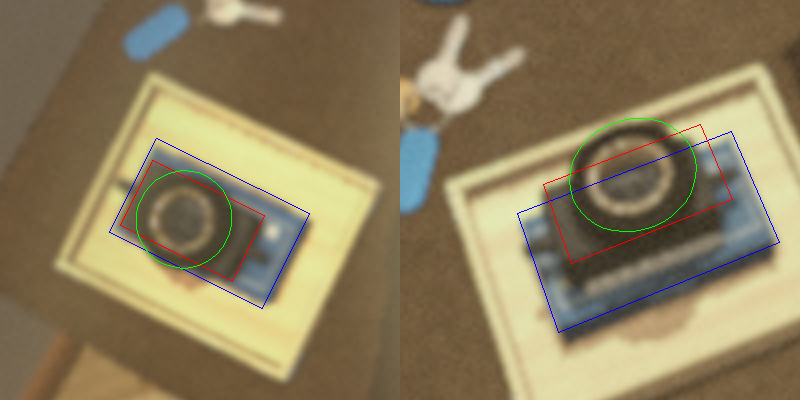

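The overlays agree to within about 3 mm for every layer, parallel to the tray and stable, with the gripper clear at 200 mm height. Handing in.

```bash
python3 -c "
from station import workorder
print(workorder.job_done())"
```

```text
the job is handed in; nothing more can be done
None
```

I packed the kit in the tray in the order asked (tin, foam slice, power supply, largest tape roll), each layer within about 3 mm of centre by the camera checks, and handed it in at about 25 s; no verdict came back.

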